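Put the safety rulers back in the slot rack and turn the counter sign to open

TASK

Get this stationery counter ready for customers: slide every loose safety ruler from the cutting mat, flat and end first, into a free slot of the stepped rack, one to a slot, each pushed fully home against the back, leaving the rulers already in the rack and the things around as they are. Only when all the rulers are put away, turn the swivelling counter sign half a turn, so that its ring face (open) looks squarely to the customers' side of its stand in place of its bar face (closed).

Things in the scene. Friction and masses are not known exactly. Their poses are not given: they have to be found in the camera images.
- ruler0_mid (a point): a loose aluminium safety ruler flat on the fixed green cutting mat (3 thick): strip 160 long (x) x 44 wide (y) x 5 thick, with a raised finger guard (bar 18 wide, top 14 above the underside) along its middle; 110 g, ends alike. Point: centre of length and width, 7 above the underside; x along it, z out of the guard side. None from the start if not out today (3 to 5 are)
- ruler1_mid (a point): another such ruler, same size and point as ruler0_mid (ruler1); it may be absent (None)
- ruler2_mid (a point): another such ruler, same size and point as ruler0_mid (ruler2); it may be absent (None)
- ruler3_mid (a point): another such ruler, same size and point as ruler0_mid (ruler3); it may be absent (None)
- ruler4_mid (a point): another such ruler, same size and point as ruler0_mid (ruler4); it may be absent (None)
- stock0_mid (a point): a ruler of the same kind already home in the rack's lower slot 0, to be left there; point as for ruler0_mid. None from the start if it is not there: then that slot is free (2 or 3 of the 4 are there)
- stock1_mid (a point): a ruler of the same kind already home in the rack's lower slot 2, to be left there; point as for ruler0_mid. None from the start if it is not there: then that slot is free (2 or 3 of the 4 are there)
- stock2_mid (a point): a ruler of the same kind already home in the rack's upper slot 1, to be left there; point as for ruler0_mid. None from the start if it is not there: then that slot is free (2 or 3 of the 4 are there)
- stock3_mid (a point): a ruler of the same kind already home in the rack's upper slot 3, to be left there; point as for ruler0_mid. None from the start if it is not there: then that slot is free (2 or 3 of the 4 are there)
- rack: fixed plywood stepped rack, 174 deep (x) x 254 wide (y) x 76 high, origin at the centre of its underside; open front towards its own -x. Two tiers of four slots side by side, each 56 wide, 28 high, 108 deep, closed at the back; panels 6 thick. Lower tier: mouths at x = -87, roof top 42 high. Upper tier set back 60: mouths at x = -27, roof top 76 high. A ruler that is home sticks out 52
- slot_low0 (a point): middle of the mouth of lower-tier slot 0 (rack y = -93), on the slot's floor (8 above the counter); x points into the slot, z up
- slot_low1 (a point): middle of the mouth of lower-tier slot 1 (rack y = -31), on the slot's floor (8 above the counter); x points into the slot, z up
- slot_low2 (a point): middle of the mouth of lower-tier slot 2 (rack y = 31), on the slot's floor (8 above the counter); x points into the slot, z up
- slot_low3 (a point): middle of the mouth of lower-tier slot 3 (rack y = 93), on the slot's floor (8 above the counter); x points into the slot, z up
- slot_up0 (a point): middle of the mouth of upper-tier slot 0 (rack y = -93), on the slot's floor (42 above the counter); x points into the slot, z up
- slot_up1 (a point): middle of the mouth of upper-tier slot 1 (rack y = -31), on the slot's floor (42 above the counter); x points into the slot, z up
- slot_up2 (a point): middle of the mouth of upper-tier slot 2 (rack y = 31), on the slot's floor (42 above the counter); x points into the slot, z up
- slot_up3 (a point): middle of the mouth of upper-tier slot 3 (rack y = 93), on the slot's floor (42 above the counter); x points into the slot, z up
- sign_stand: the fixed base of the counter sign, steel, 90 (x) x 100 (y) x 10 high with a post up to 58; origin at the centre of its underside, under the upright swivel axis. Its own +x is the customers' side (the side away from the robot)
- sign (a joint): turn of the sign panel about its upright swivel axis, rad, counter-clockwise from above positive; 0 when the bar face looks squarely to the customers' side (stand's +x), +3.14 or -3.14 when the ring face does. It turns from -4.5 to 4.5 and stays where it is left (friction about 0.05 N m). Starts within 0.3 of 0
- sign_top (a point): middle of the top edge of the sign panel, on the swivel axis, 156 above the counter. The panel is an upright white plate 140 wide (y) x 92 high x 10 thick (x); its own +x face bears a raised dark horizontal bar (closed), its -x face a raised dark ring (open). It can be pinched across its 10 thickness from above
- pen_pot: a blue pot of pens, 72 across, 150 high, bystander; origin at the centre of its underside
- stapler: a red and black stapler, 34 (x) x 130 (y) x 47 high, bystander; origin at the centre of its underside
- tape_dispenser: a black desk tape dispenser, 55 (x) x 140 (y) x 76 high, bystander; origin at the centre of its underside

How it is judged:
By the outcome, as a careful person would: the job done as asked, in the order asked, and still so for the second after the job is handed in, with the robot touching nothing.
Of ruler0, ruler1, ruler2, ruler3, ruler4 only 3 to 5 are there at a start; the rules pass over those that are not, and their reading is None.
Of stock0, stock1, stock2, stock3 only 2 to 3 are there at a start; the rules pass over those that are not, and their reading is None.
At some moment in a run one of ruler0, ruler1, ruler2, ruler3, ruler4 may be knocked a few centimetres aside while the robot is not near it.
Once in a run the grip may slacken for a moment while it holds something.
It also fails if it takes over 210 s, if anything falls off the work surface, if the arm or the gripper's body presses on something with over 40 N, if the wrist force passes 120 N, or if a joint passes its speed limit or range.

ROBOT

A 6-joint arm with a two-finger parallel gripper is mounted at the origin on the work surface. World frame = base frame: x ahead of the robot, y to its left, z up, the work surface at z = 0. Lengths are in m, angles in rad, forces in N, time in s.
With the tool pointing down it reaches from about 0.425 to 0.95 m from the base axis. Payload 14.7 kg.
Tool frame: the origin (TCP) lies between the finger pads; the fingertips stand 14 mm ahead of it and the grasp point (between the pads) lies 5 mm behind it; z points along the fingers, y is the line along which they close (so a half turn about z gives the same grasp; the last joint's range is limited). The gripper opens to 85 mm and grips with 20 to 120 N. Pads are 22 mm wide; open, the fingers measure 114 mm over their backs; the gripper's body (76 mm by 85 mm) begins 54 mm behind the grasp point. The pads swing forward as they close: fully open they stand 13 mm farther back than shut.
Start: joints at [-1.179, 0.48, 1.596, -0, 1.065, -0.047], TCP at [0.276, -0.588, 0.206] pointing down, gripper open.
Joint ranges: [-2.75, 2.75], [-0.82, 2.05], [0.23, 2.67], [-1.56, 4.7], [0.09, 2.69], [-2.92, 2.92]. Speed limits (rad/s): [1.89, 1.89, 2.39, 3.01, 3.01, 3.01].

INTERFACE

Orientations are given as a unit quaternion [x, y, z, w].
In Python, from cell import move_ptp, move_l, movej, move_gripper, hold, solve_ik, read_camera, MotionError, finish_job, get_t, get_joint_positions, get_joint_vel, get_effort, get_tool_pos, get_orientation, get_wrist_force, get_torque, get_gripper_width, get_grasp_force gives the robot as it stands. Calls block until the motion is done:
- move_ptp(position, orientation): joint-space move of the TCP to a pose.
- move_l(position, max_speed=0.15, attitude=None): straight line of the TCP; attitude=None keeps the orientation; max_speed is the mean speed in m/s.
- movej(angles): joint-space move.
- move_gripper(opening, squeeze=None): opening from 0.0 (shut) to 1.0 (fully open); squeeze is the grip in N (None keeps the last); returns when the fingers have stopped.
- hold(seconds).
- solve_ik(position, orientation): joint angles nearest the present ones, or None.
- read_camera(name): name is "scene" or "top"; returns a dict with "img" (384x512x3 uint8, red, green, blue), "z_map" (384x512 float32, m along the optical axis (not along the pixel's ray), 0 where there is no reading), "K" (3x3 intrinsics, pixels), "pose" (4x4, takes a point from camera to world coordinates). Camera axes: x right, y down, z forward; pixel columns grow to the right and rows downward; lengths in m; the calibration is good to about 2 mm. A picture is of the moment at which its call begins.
A pose or a line that the arm cannot do raises MotionError and nothing moves.
- finish_job(): hands the job in; it is judged then, once.
Readings, each from a call of its own:
- get_t(): time.
- get_joint_positions(): joint angles.
- get_joint_vel(): joint speeds.
- get_effort(): joint torques, N m.
- get_tool_pos(): TCP position.
- get_orientation(): TCP orientation.
- get_wrist_force(): force on the tool from outside, world axes, zero at the start.
- get_torque(): the same for the moment, N m.
- get_gripper_width(): opening from 0.0 (shut) to 1.0 (fully open).
- get_grasp_force(): force on a finger pad.
Only numpy, scipy, OpenCV 4.12 (cv2) and the standard library are available. Lean on these libraries where they do the work, as an engineer would, in place of code of your own. Each camera call takes 0.05 s, during which the arm holds its last target. There are 200 camera calls.

## Working session

There is one attempt and no reset: what is moved stays moved. The work goes in short steps, each a Python script; the robot and the scene stay as the last script left them, time stands still between calls to the robot, and variables do not carry over. Pictures are saved under pics/ and viewed, at most 14 in all, crops included, and the job is handed in when it is done.

```bash
ls; mkdir -p pics
python3 - <<'E'
from cell import *
import cv2,numpy as np
for n in("scene","top"):
    c=read_camera(n); cv2.imwrite(f"pics/{n}0.png",cv2.resize(c["img"][:,:,::-1],(800,600),interpolation=cv2.INTER_CUBIC))
    np.savez(f"{n}0.npz",**c); print(n,c["K"],c["pose"].round(3))
print(get_t(),get_orientation())
E
```

```text
pics
scene [[360.55777449   0.         257.3863951 ]
 [  0.         360.55777449 193.67391604]
 [  0.           0.           1.        ]] [[ 0.639  0.445 -0.627  1.301]
 [ 0.769 -0.359  0.529 -0.531]
 [ 0.011 -0.82  -0.572  0.719]
 [ 0.     0.     0.     1.   ]]
top [[396.36018368   0.         251.0959077 ]
 [  0.         396.36018368 187.01977645]
 [  0.           0.           1.        ]] [[ 0.    -0.995  0.103  0.519]
 [-1.     0.003  0.027  0.037]
 [-0.027 -0.102 -0.994  1.171]
 [ 0.     0.     0.     1.   ]]
0.1 [ 9.76029570e-01  2.17637262e-01 -1.05045958e-04 -5.37527348e-04]
```

View pics/scene0.png

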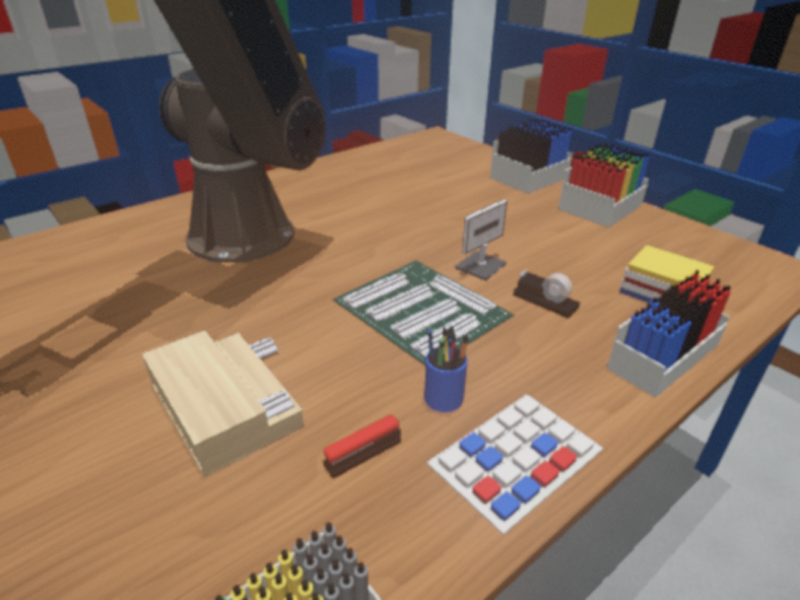

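View pics/top0.png

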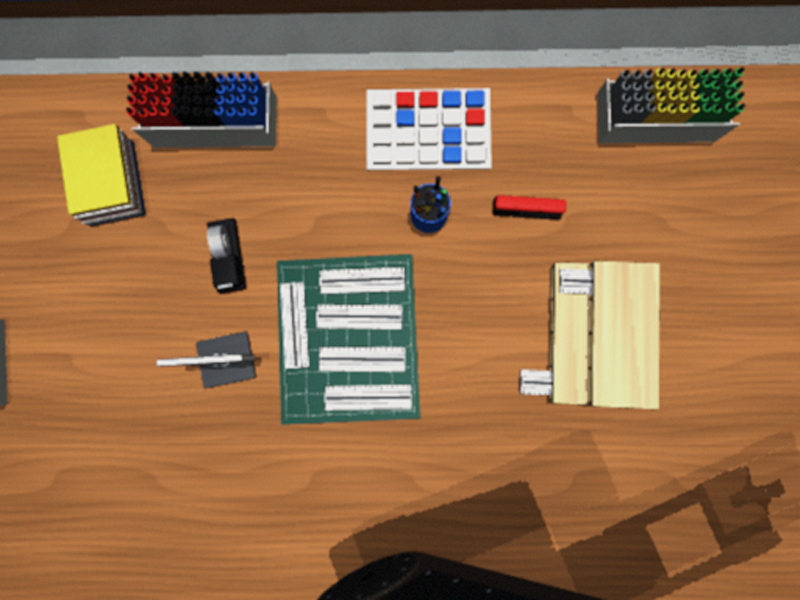

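Five loose rulers on the mat: four along y and one along x, at about (293,325). Stock is in low0 (537,382) and up3 (575,281). The rack mouths face +y. Next I'll measure positions from the depth map.

```bash
cat > h.py <<'E'
from cell import *
import cv2,numpy as np
from scipy.spatial.transform import Rotation as R
def world(c):
    z=c["z_map"];v,u=np.indices(z.shape);K=c["K"]
    p=np.stack([(u-K[0,2])/K[0,0]*z,(v-K[1,2])/K[1,1]*z,z],-1)
    w=p@c["pose"][:3,:3].T+c["pose"][:3,3]; w[z==0]=np.nan; return w
def rect(pts):  # centre, yaw of long axis in (-pi/2,pi/2], (long,short)
    (cx,cy),(a,b),_=r=cv2.minAreaRect((pts*1000).astype(np.float32)); q=cv2.boxPoints(r)
    e=max(q[1]-q[0],q[2]-q[1],key=np.linalg.norm); t=np.arctan2(e[1],e[0]); t=(t+np.pi/2)%np.pi-np.pi/2
    return np.array([cx,cy])/1000,t,(max(a,b),min(a,b))
def rulers(c=None,y0=-0.13,y1=0.33):
    c=c or read_camera("top"); w=world(c); im=c["img"].astype(int)
    m=(im.min(2)>115)&(w[...,2]>.002)&(w[...,2]<.06)&(w[...,1]>y0)&(w[...,1]<y1)&(w[...,0]>.35)&(w[...,0]<.8)
    m=cv2.morphologyEx(m.astype(np.uint8),cv2.MORPH_CLOSE,np.ones((3,3)))
    n,l,s,_=cv2.connectedComponentsWithStats(m); out=[]
    for i in range(1,n):
        if s[i,4]>250:
            k=(l==i)&~np.isnan(w[...,0]); ct,t,d=rect(w[k][:,:2]); out.append((ct.round(4),round(t,3),np.round(d,0),np.nanmedian(w[k][:,2]).round(4)))
    return out
def down(yaw):  # tool z down, tool x along yaw, tool y = across
    return (R.from_euler('z',yaw)*R.from_euler('x',np.pi)).as_quat()
E
python3 - <<'E'
from h import *
c=dict(np.load("top0.npz"))
for r in rulers(c): print(r)
w=world(c);x,y,z=w[...,0],w[...,1],w[...,2]
def rp(n,m):
    m=cv2.morphologyEx(m.astype(np.uint8),cv2.MORPH_OPEN,np.ones((2,2))); k=(m>0); print(n,k.sum(),rect(w[k][:,:2]),np.nanmedian(z[k]))
rk=(y<-.15)&(y>-.6)&(x>.35)&(x<.8)
rp("upper roof",rk&(z>.066)&(z<.09)); rp("rack low+up",rk&(z>.034)&(z<.09)); rp("stock",rk&(z>.005)&(z<.034))
sg=(y>.22)&(y<.5)&(x>.3)&(x<.65)
rp("panel",sg&(z>.14)); rp("base",sg&(z>.006)&(z<.05))
dk=sg&(c["img"].max(2)<100)&(z<.03)
rp("base dark",dk)
print("table z",np.nanmedian(z[(x>.55)&(x<.6)&(y<-.1)&(y>-.16)]))
for X,Y,yw in [(.45,.1,np.pi/2),(.65,.1,np.pi/2),(.6,-.2,np.pi/2),(.43,-.2,np.pi/2),(.5,.27,0)]:
  for s in(0,np.pi): print(X,Y,yw,s,solve_ik([X,Y,.1],down(yw+s)))
E
```

```text
(array([0.667 , 0.1247]), np.float32(-1.535), array([170.,  55.]), np.float64(0.0096))
(array([0.5787, 0.2556]), np.float32(0.075), array([164.,  48.]), np.float64(0.0099))
(array([0.5934, 0.1331]), np.float32(1.57), array([164.,  45.]), np.float64(0.0097))
(array([0.5142, 0.1269]), np.float32(-1.571), array([162.,  44.]), np.float64(0.0102))
(array([0.4433, 0.116 ]), np.float32(-1.57), array([164.,  46.]), np.float64(0.0094))
upper roof 3917 (array([ 0.56614819, -0.36262189]), np.float32(-0.25758624), (272.6979675292969, 106.64878845214844)) 0.07555703171604755
rack low+up 6362 (array([ 0.64803253, -0.30374115]), np.float32(0.8336562), (417.7079772949219, 234.8291015625)) 0.07362984335395095
stock 583 (array([ 0.61370074, -0.19064117]), np.float32(-0.0858624), (355.7232971191406, 102.49808502197266)) 0.01341333622019203
panel 250 (array([0.50720538, 0.41245102]), np.float32(-1.5046171), (200.6207275390625, 10.901101112365723)) 0.15493788243854667
base 1510 (array([0.56272247, 0.3352403 ]), np.float32(-1.3594495), (209.72731018066406, 176.7373809814453)) 0.010160565596261772
base dar
[... 585 characters left out ...]
1.73308552e+00 -4.44089210e-16
  8.35836950e-01 -3.69677407e-01]
0.6 -0.2 1.5707963267948966 3.141592653589793 [-3.69677407e-01  5.72670182e-01  1.73308552e+00 -4.44089210e-16
  8.35836950e-01  2.77191525e+00]
0.43 -0.2 1.5707963267948966 0 [-4.99289034e-01  3.91840099e-01  2.09426992e+00 -4.44089210e-16
  6.55482638e-01 -4.99289034e-01]
0.43 -0.2 1.5707963267948966 3.141592653589793 [-4.99289034e-01  3.91840099e-01  2.09426992e+00 -4.44089210e-16
  6.55482638e-01  2.64230362e+00]
0.5 0.27 0 0 [ 4.41785696e-01  4.97780530e-01  1.88521683e+00 -4.44089210e-16
  7.58595295e-01  2.01258202e+00]
0.5 0.27 0 3.141592653589793 [ 0.4417857   0.49778053  1.88521683  0.          0.75859529 -1.12901063]
```

```bash
cat >> h.py <<'E'
def pca(pts):
    p=np.median(pts,0); 
    ct=(pts.max(0)+pts.min(0))/2; d=pts-pts.mean(0); u=np.linalg.svd(d,full_matrices=False)[2][0]
    t=np.arctan2(u[1],u[0]); t=(t+np.pi/2-.3)%np.pi-np.pi/2+.3
    q=d@np.array([[np.cos(t),-np.sin(t)],[np.sin(t),np.cos(t)]]); lo,hi=np.percentile(q,1,0),np.percentile(q,99,0)
    m=(lo+hi)/2; c=pts.mean(0)+m[0]*np.array([np.cos(t),np.sin(t)])+m[1]*np.array([-np.sin(t),np.cos(t)])
    return c.round(4),round(float(t),4),((hi-lo)*1000).round(0)
def comp(w,m):  # biggest component
    n,l,s,_=cv2.connectedComponentsWithStats(cv2.morphologyEx(m.astype(np.uint8),cv2.MORPH_OPEN,np.ones((2,2)))); k=(l==1+np.argmax(s[1:,4]))&~np.isnan(w[...,0]); return pca(w[k][:,:2]),k.sum(),np.nanmedian(w[k][:,2]).round(4)
E
sed -i 's/ct,t,d=rect(w\[k\]\[:,:2\])/ct,t,d=pca(w[k][:,:2])/' h.py
python3 - <<'E'
from h import *
c=dict(np.load("top0.npz"))
for r in rulers(c): print(r)
w=world(c);x,y,z=w[...,0],w[...,1],w[...,2]
rk=(y<-.15)&(y>-.5)&(x>.35)&(x<.75)
print("up",comp(w,rk&(z>.07)&(z<.085)));print("lowroof",comp(w,rk&(z>.038)&(z<.048)));print("st0",comp(w,rk&(x<.5)&(z>.008)&(z<.03)&(y>-.27)&(c["img"].min(2)>110)))
print("up3",comp(w,rk&(z>.046)&(z<.062)))
sg=(y>.22)&(y<.5)&(x>.3)&(x<.65)
print("panel",comp(w,sg&(z>.13))); print("base",comp(w,sg&(z>.004)&(z<.02)&(x<.52)))
u=c["img"]
im=cv2.resize(u[180:270,320:430],(770,630),interpolation=cv2.INTER_CUBIC)[:600,:,::-1];cv2.imwrite("pics/c1.png",im)
im=cv2.resize(u[200:260,95:175],(800,600),interpolation=cv2.INTER_CUBIC)[:,:,::-1];cv2.imwrite("pics/c2.png",im)
E
```

```text
(array([0.6631, 0.1273]), 1.606, array([158.,  46.]), np.float64(0.0096))
(array([0.5777, 0.2556]), 0.077, array([157.,  47.]), np.float64(0.0099))
(array([0.5935, 0.1317]), 1.562, array([160.,  45.]), np.float64(0.0097))
(array([0.5142, 0.1262]), 1.572, array([161.,  44.]), np.float64(0.0102))
(array([0.4434, 0.1145]), 1.591, array([160.,  46.]), np.float64(0.0094))
up ((array([ 0.5515, -0.3585]), -0.0409, array([254., 142.])), np.int64(3882), np.float64(0.0756))
lowroof ((array([ 0.55  , -0.2598]), -0.0132, array([232.,  66.])), np.int64(1744), np.float64(0.0419))
st0 ((array([ 0.4682, -0.1979]), 1.5971, array([54., 44.])), np.int64(274), np.float64(0.0147))
up3 ((array([ 0.6545, -0.2667]), 1.4825, array([56., 37.])), np.int64(201), np.float64(0.0544))
panel ((array([0.5068, 0.4076]), 1.6503, array([190.,  12.])), np.int64(264), np.float64(0.1548))
base ((array([0.4834, 0.3753]), 1.7178, array([96., 40.])), np.int64(445), np.float64(0.0094))
```

View pics/c2.png

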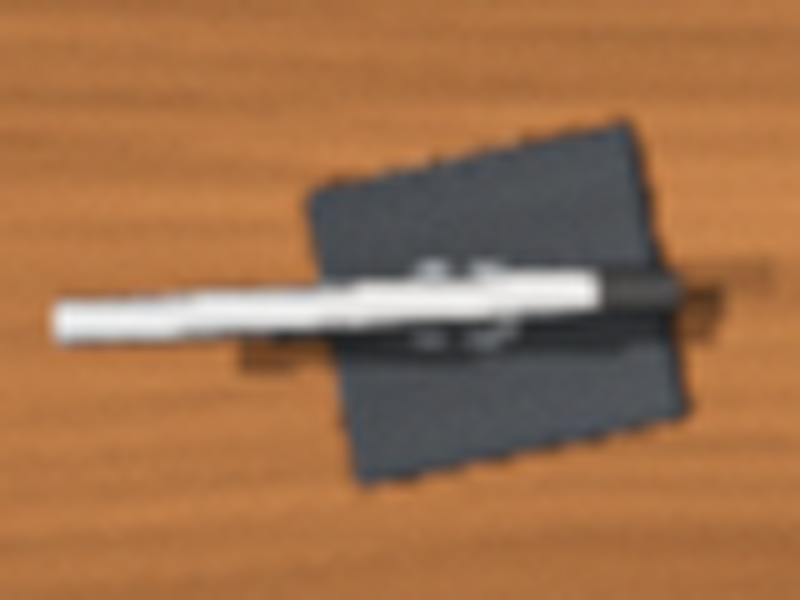

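View pics/c1.png

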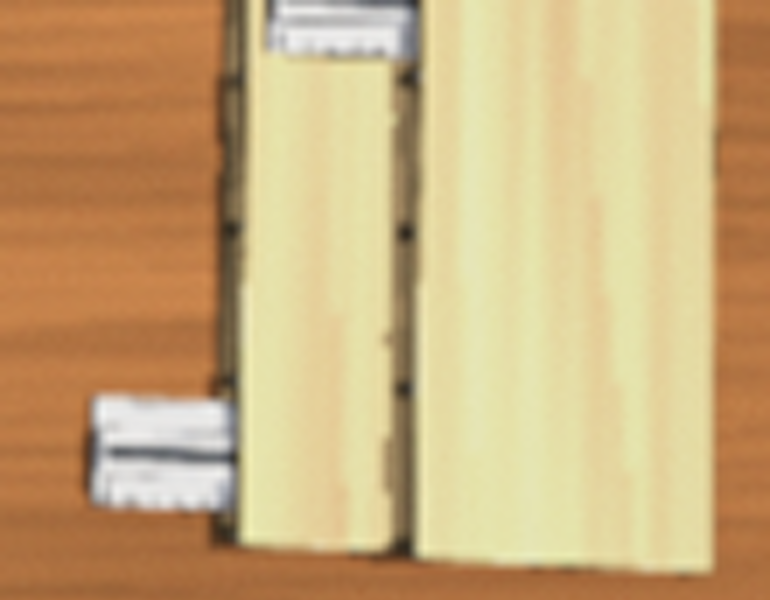

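```bash
cat >> h.py <<'E'
def ray(c,px,z):  # pixel centre -> world on plane z
    px=np.atleast_2d(px); K=c["K"]; d=np.c_[(px-K[[0,1],2])/K[[0,1],[0,1]],np.ones(len(px))]@c["pose"][:3,:3].T; o=c["pose"][:3,3]
    return (o+d*((z-o[2])/d[:,2])[:,None]).round(4)
E
python3 - <<'E'
from h import *
c=dict(np.load("top0.npz")); f=lambda x,y:(320+x/7-.5,180+y/7-.5)
print(ray(c,[f(415,556),f(713,570),f(418,0),f(715,0),(381.6,168)],.076)); print(ray(c,[f(238,543),f(247,0)],.042))
s=ray(c,[(95+x/10-.5,200+y/10-.5) for x,y in[(310,190),(630,120),(690,415),(360,485)]],.01);print(s,s.mean(0), [np.degrees(np.arctan2(*(s[i]-s[j])[[1,0]])) for i,j in((0,1),(3,2),(0,3),(1,2))])
p=ray(c,[(95+x/10-.5,200+y/10-.5) for x,y in[(52,303),(598,271),(600,303),(55,343)]],.156);print(p,p.mean(0), np.degrees(np.arctan2(*(p[0]-p[1])[[1,0]])))
E
```

```text
[[ 0.4355 -0.2784  0.076 ]
 [ 0.4304 -0.3919  0.076 ]
 [ 0.6517 -0.2866  0.076 ]
 [ 0.6513 -0.4023  0.076 ]
 [ 0.6837 -0.2942  0.076 ]]
[[ 0.4378 -0.2183  0.042 ]
 [ 0.656  -0.2276  0.042 ]]
[[0.5463 0.4389 0.01  ]
 [0.5668 0.3445 0.01  ]
 [0.4807 0.3247 0.01  ]
 [0.4603 0.4213 0.01  ]] [0.513525 0.38235  0.01    ] [np.float64(102.25217404926514), np.float64(101.92452393761192), np.float64(11.565944083515298), np.float64(12.950868432248631)]
[[0.5139 0.4543 0.156 ]
 [0.5221 0.3131 0.156 ]
 [0.5139 0.3124 0.156 ]
 [0.5037 0.4532 0.156 ]] [0.5134  0.38325 0.156  ] 93.32364226937348
```

The stand is at (0.5135, 0.383) with yaw about 12°. The rack is at about (0.560, -0.3115) with yaw -92.6°. The first pick is the far ruler.

```bash
cat >> h.py <<'E'
O=np.array([.560,-.3115]);RY=np.radians(-92.6);AX=np.array([np.cos(RY),np.sin(RY)]);AY=np.array([-AX[1],AX[0]])
PY=RY+np.pi   # tool yaw at the rack
OFF=54e-3     # grip point from ruler centre, along tool x
def rp(x,y,z): return [*(O+x*AX+y*AY),z]
def nearest(xy,tol=.06):
    rs=rulers(); r=min(rs,key=lambda r:np.linalg.norm(r[0]-xy)); print("ruler",r); assert np.linalg.norm(r[0]-xy)<tol; return r
def pick(r,yaw,zt=.0245):
    g=r[0]+OFF*np.array([np.cos(yaw),np.sin(yaw)]); q=down(yaw)
    move_gripper(.45,squeeze=50); move_ptp([*g,.12],q); move_l([*g,.04],.15); move_l([*g,zt],.05)
    f=get_wrist_force(); move_gripper(0.,squeeze=50); print("grip w",get_gripper_width(),"F",get_grasp_force(),"wrist",f.round(1) if hasattr(f,'round') else f)
    move_l([*g,.12],.12); print("lifted w",get_gripper_width(),"t",get_t())
E
python3 - <<'E'
from h import *
r=nearest([.663,.127]); pick(r,r[1])
hold(.3);print(get_gripper_width(),get_wrist_force(),get_grasp_force())
c=read_camera("scene");cv2.imwrite("pics/g1.png",cv2.resize(c["img"][120:300,150:390],(800,600),interpolation=cv2.INTER_CUBIC)[:,:,::-1])
E
```

```text
ruler (array([0.6631, 0.128 ]), 1.601, array([160.,  46.]), np.float64(0.0099))
grip w 0.0007468306377792278 F 0.0 wrist [-0.3 -0.8  0. ]
lifted w 0.00046310381577201724 t 6.25
-0.0028860169367795176 [-0.06470729 -0.44026984 -0.0444434 ] 0.0
```

View pics/g1.png

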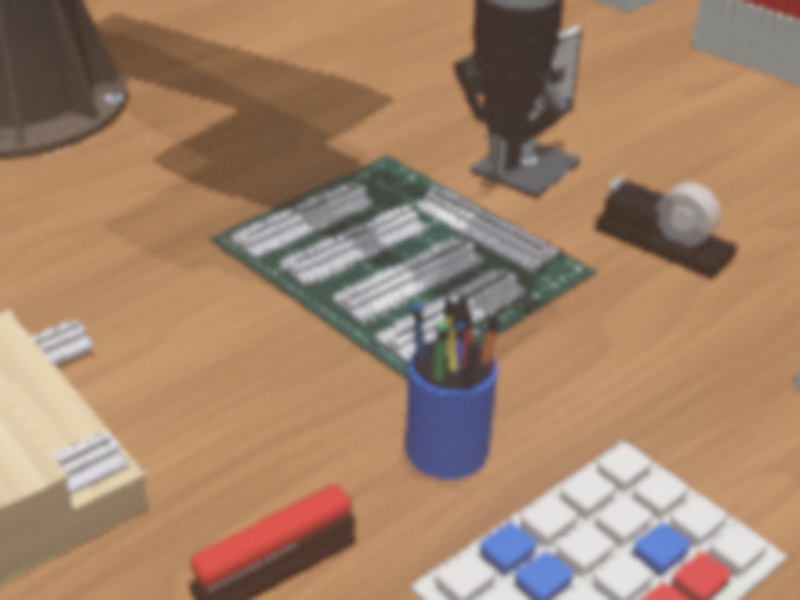

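The fingers closed above the guard and gripped nothing, and the ruler is still in place. I'll probe down onto the strip with the fingers part open, then grip.

Run:
```python
from h import *
r=nearest([.663,.127]); yaw=r[1]
g=r[0]+OFF*np.array([np.cos(yaw),np.sin(yaw)])
move_gripper(.34); print(get_gripper_width()); move_ptp([*g,.06],down(yaw)); move_l([*g,.026],.1)
z=.025; hold(.2); f0=np.array(get_wrist_force())
while z>.006:
    move_l([*g,z],.05); f=np.array(get_wrist_force())-f0
    if abs(f[2])>2.5: break
    z-=.001
print("contact z",z,f,get_tool_pos())
z+=.002; move_l([*g,z],.05); move_gripper(0,squeeze=50); print(get_gripper_width(),get_grasp_force(),get_wrist_force())
```

```text
ruler (array([0.6675, 0.0894]), 1.551, array([94., 52.]), np.float64(0.0096))
0.3416977021818872
contact z 0.005999999999999986 [1.39213488 0.26589904 0.16679813] [0.66849998 0.14337363 0.00692409]
-0.003363477512921293 0.0 [0.8365333  0.61196801 0.10563807]
```

Run:
```python
from h import *
p=np.array(get_tool_pos()); print(p,get_joint_positions(),get_orientation(),get_gripper_width(),get_t())
move_l([*p[:2],.12]);
r=[]
for n in("scene","top"):
    c=read_camera(n); T=np.linalg.inv(c["pose"]); q=c["K"]@(T[:3,:3]@np.array([*p[:2],.12])+T[:3,3]); print(n,q[:2]/q[2]); r.append(c["img"])
cv2.imwrite("pics/d.png",np.vstack([cv2.resize(i,(400,300)) for i in r])[:,:,::-1])
```

```text
[0.66856514 0.14336671 0.00798993] [ 1.66916444e-01  7.48932229e-01  1.65077603e+00 -1.07321958e-05
  7.41900634e-01  1.86696065e-01] [ 7.14062470e-01  7.00081988e-01 -8.73648052e-06 -1.66855140e-06] -0.003363477512921293 13.5167
scene [292.86447612 182.98734466]
top [222.14743551 171.76004708]
```

View pics/d.png

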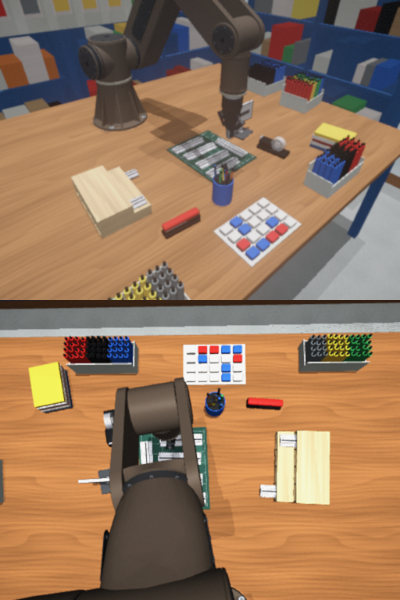

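Run:
```python
from h import *
p=np.array(get_tool_pos()); c=read_camera("scene"); T=np.linalg.inv(c["pose"]); im=c["img"].copy()
im=cv2.resize(im[100:220,230:390],(800,600),interpolation=cv2.INTER_CUBIC)
for d in([0,0,0],[0,0,-.014],[0,0,.059],[0,0,-.12]):
    q=c["K"]@(T[:3,:3]@(p+d)+T[:3,3]); u=((q[:2]/q[2]-[230,100]+.5)*5).astype(int); cv2.circle(im,tuple(int(a) for a in u),4,(255,0,255),-1); print(d,u)
cv2.imwrite("pics/d2.png",im[:,:,::-1])
```

```text
[0, 0, 0] [315 418]
[0, 0, -0.014] [314 437]
[0, 0, 0.059] [322 335]
[0, 0, -0.12] [303 573]
```

View pics/d2.png

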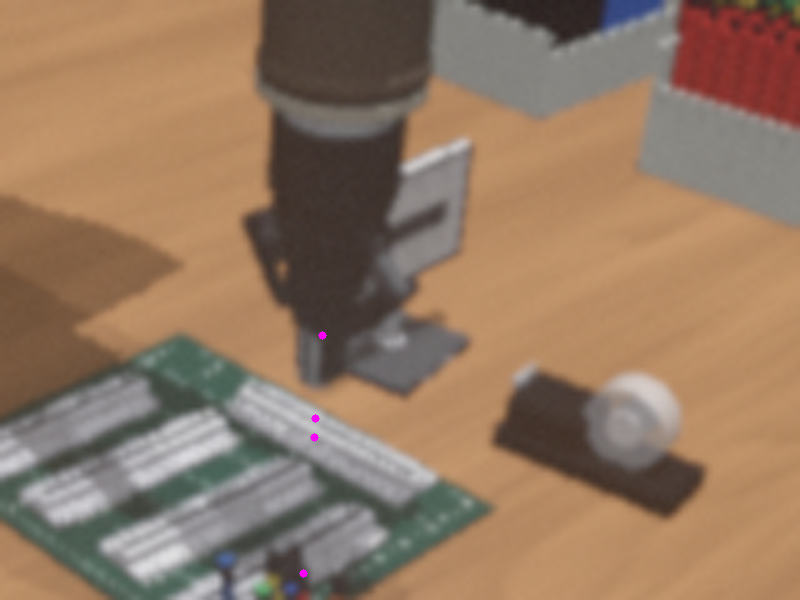

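Run:
```python
from h import *
c=read_camera("scene"); w=world(c); print(get_tool_pos(),get_orientation())
for v in range(168,180,2): print(v,[w[v,u].round(3).tolist() for u in (290,293,296)])
for n,rng in(("table",(250,150)),): print(w[150,250])
```

```text
[0.66799049 0.14325687 0.11889905] [ 7.14072090e-01  7.00071681e-01 -6.81092963e-04 -4.77386847e-04]
168 [[0.664, 0.131, 0.175], [0.674, 0.133, 0.179], [0.68, 0.139, 0.18]]
170 [[0.664, 0.132, 0.168], [0.673, 0.135, 0.171], [0.68, 0.14, 0.173]]
172 [[0.663, 0.133, 0.161], [0.673, 0.136, 0.164], [0.681, 0.14, 0.166]]
174 [[0.664, 0.132, 0.154], [0.673, 0.136, 0.157], [0.677, 0.145, 0.155]]
176 [[0.665, 0.133, 0.147], [0.673, 0.136, 0.15], [0.675, 0.148, 0.146]]
178 [[0.511, 0.293, 0.001], [0.518, 0.302, 0.0], [0.527, 0.309, 0.002]]
[0.24698719 0.31492403 0.00072538]
```

Depth shows the shut fingertips about 26 mm above the reported TCP, where they should be 14 mm below it. That explains the miss. I'll probe by force to get the real offset, using the ruler pose seen before the arm blocked the view.

Run:
```python
from h import *
ct=np.array([.6631,.128]);yaw=1.603
g=ct+OFF*np.array([np.cos(yaw),np.sin(yaw)])
move_gripper(.34); move_ptp([*g,.06],down(yaw)); move_l([*g,.0],.1)
z=-.001; hold(.2); f0=np.array(get_wrist_force())
while z>-.03:
    move_l([*g,z],.04); f=np.array(get_wrist_force())-f0
    if abs(f[2])>2.5: break
    z-=.001
print("contact z",z,f,get_tool_pos())
z+=.002; move_l([*g,z],.05); move_gripper(0,squeeze=50); print(get_gripper_width(),get_grasp_force(),get_wrist_force(),get_tool_pos(),get_t())
```

```text
contact z -0.01800000000000001 [-2.52669243  0.06544597  7.14744087] [ 0.66149839  0.18199682 -0.01744486]
0.19163608567612603 49.32744383811951 [-0.79117941 -0.46256262  5.24673657] [ 0.66147928  0.18203176 -0.01585333] 21.35
```

```bash
cat >> h.py <<'E'
UZ=.019       # ruler underside above TCP (TCP reading is 40 mm off along z)
SLOT={f"low{i}":(-.059,-.093+.062*i,.008) for i in range(4)}|{f"up{i}":(.001,-.093+.062*i,.042) for i in range(4)}
def insert(slot,uz=UZ):
    cx,y,fl=SLOT[slot]; gx=cx-OFF; q=down(PY); z=fl+.006-uz
    p=get_tool_pos(); move_ptp(rp(gx-.14,y,.08),q); print("w",get_gripper_width())
    if get_gripper_width()<.1: print("LOST"); return
    move_l(rp(gx-.14,y,z),.15); move_l(rp(gx-.090,y,z),.12); f0=np.array(get_wrist_force())
    for d in np.arange(.08,.011,-.01):
        move_l(rp(gx-d,y,z),.08); f=(np.array(get_wrist_force())-f0)
        if np.linalg.norm(f)>12 or get_gripper_width()<.1: print("BLOCK",d,f,get_gripper_width()); return
    z=fl+.0015-uz; move_l(rp(gx-.01,y,z),.05); f0=np.array(get_wrist_force())
    d=-.009
    while d<.012:
        move_l(rp(gx+d,y,z),.03); f=np.array(get_wrist_force())-f0; fa=-f[:2]@AX
        if fa>9: break
        d+=.0015
    print("home at d=%.4f fa=%.1f"%(d,fa),f.round(1),"w",get_gripper_width(),"t",get_t())
def release():
    p=np.array(get_tool_pos()); move_gripper(.4); move_l([*p[:2],p[2]+.09],.15)
E
python3 - <<'E'
from h import *
p=np.array(get_tool_pos()); move_l([*p[:2],.08],.12); hold(.2); print(get_gripper_width(),get_wrist_force())
insert("low3")
c=read_camera("scene"); cv2.imwrite("pics/i1.png",cv2.resize(c["img"][170:320,80:280],(800,600),interpolation=cv2.INTER_CUBIC)[:,:,::-1])
E
```

```text
0.19091390888494525 [ 0.01340336 -0.72389105 -0.82104262]
w 0.1899414738064437
home at d=-0.0000 fa=10.6 [ 2.1 10.5  0.8] w 0.18776149135659362 t 28.7917
```

View pics/i1.png

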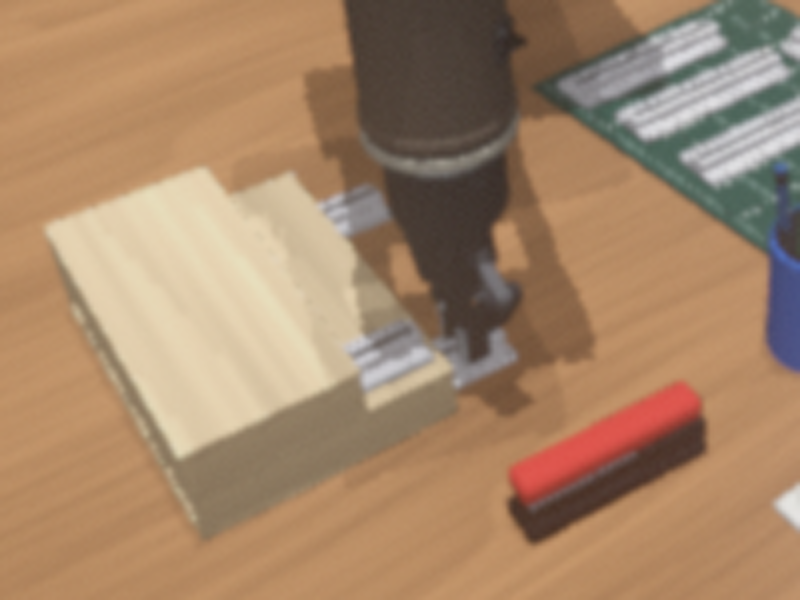

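Contact came exactly at the predicted home position. The crop shows the ruler flat in low3, with the gripper tips at (475,355). I'll release it and do the next two.

```bash
cat >> h.py <<'E'
def cycle(xy,slot):
    r=nearest(xy); assert 150<r[2][0]<170,"occluded"
    pick(r,r[1])
    assert get_gripper_width()>.12,"no grip"
    insert(slot)
E
sed -i 's/zt=.0245/zt=-.0150/; s/move_ptp(\[\*g,.12\],q); move_l(\[\*g,.04\],.15)/move_ptp([*g,.08],q); move_l([*g,.0],.15)/; s/move_l(\[\*g,.12\],.12)/move_l([*g,.08],.12)/' h.py
sed -i 's/UZ=.019 /UZ=.018 /' h.py
python3 - <<'E'
from h import *
release(); cycle([.5935,.1317],"low2")
E
```

```text
ruler (array([0.5932, 0.1328]), 1.562, array([163.,  55.]), np.float64(0.0093))
grip w 0.193211660632422 F 49.39153075218201 wrist [-0.1  0.3  0.5]
lifted w 0.18713982830716136 t 34.0333
w 0.18836159914911005
home at d=0.0015 fa=21.8 [ 4.8 21.6  0.7] w 0.18772146785439767 t 40.575
```

Run:
```python
from h import *
release(); cycle([.5142,.126],"low1")
```

```text
ruler (array([0.5142, 0.1267]), 1.569, array([162.,  50.]), np.float64(0.0096))
grip w 0.18900311444840648 F 49.107327461242676 wrist [-0.3 -0.5 -0.3]
lifted w 0.1919701271940396 t 45.75
w 0.1900175815590662
home at d=0.0015 fa=21.6 [ 4.1 21.5  0.4] w 0.1898943464688939 t 52.2667
```

Run:
```python
from h import *
release(); cycle([.4434,.1145],"up0")
```

```text
ruler (array([0.4409, 0.1143]), 1.587, array([161.,  52.]), np.float64(0.0091))
grip w 0.19170235989322076 F 48.879037499427795 wrist [-0.5 -0.7  0.7]
lifted w 0.19032526676077607 t 57.4083
w 0.19157779598363345
home at d=0.0015 fa=13.8 [ 3.2 13.7  1.1] w 0.19157437475047726 t 63.85
```

Run:
```python
from h import *
release(); r=nearest([.5777,.2556]); assert 150<r[2][0]<170
pick(r,r[1]); assert get_gripper_width()>.12
p=np.array(get_tool_pos()); move_l([p[0],p[1]-.08,.08]); insert("up1")
```

```text
ruler (array([0.5778, 0.2557]), 0.072, array([158.,  47.]), np.float64(0.01))
grip w 0.19180496162715038 F 49.31797742843628 wrist [ 0.  -0.2 -0.6]
lifted w 0.18969340050894365 t 69.6917
w 0.1886559646970188
home at d=0.0015 fa=17.4 [ 3.4 17.2  0.8] w 0.19352850047347786 t 77.4917
```

Run:
```python
from h import *
release(); move_ptp([.5,.15,.2],down(.5)); print(get_joint_positions())
c=read_camera("scene"); a=cv2.resize(c["img"][170:320,80:280],(800,600),interpolation=cv2.INTER_CUBIC)
d=read_camera("top"); b=cv2.resize(d["img"][160:270,320:430],(500,500),interpolation=cv2.INTER_CUBIC)
np.savez("top1.npz",**d)
cv2.imwrite("pics/v1.png",np.hstack([cv2.resize(a,(480,360)),cv2.resize(b,(320,360))])[:,:,::-1]); print(rulers(d,-.13,.33))
for yw in(3.3,93.3,183.3,273.3):
  for e in(0,184,188.9,-171.1):
    print(yw,e,solve_ik([.5135,.383,.14],down(np.radians(yw+e))) )
```

```text
[ 2.32469361e-01  3.10017901e-01  1.89452413e+00 -1.96000719e-04
  9.37584464e-01  1.30314391e+00]
[]
3.3 0 [ 5.93530458e-01  5.35322279e-01  1.68260991e+00 -4.44089210e-16
  9.23660462e-01  2.10673092e+00]
3.3 184 [ 0.59353046  0.53532228  1.68260991  0.          0.92366046 -1.1046749 ]
3.3 188.9 [ 0.59353046  0.53532228  1.68260991  0.          0.92366046 -1.19019604]
3.3 -171.1 [ 0.59353046  0.53532228  1.68260991  0.          0.92366046 -1.19019604]
93.3 0 [ 5.93530458e-01  5.35322279e-01  1.68260991e+00 -4.44089210e-16
  9.23660462e-01  5.35934593e-01]
93.3 184 [ 0.59353046  0.53532228  1.68260991  0.          0.92366046 -2.67547123]
93.3 188.9 [ 0.59353046  0.53532228  1.68260991  0.          0.92366046 -2.76099236]
93.3 -171.1 [ 0.59353046  0.53532228  1.68260991  0.          0.92366046 -2.76099236]
183.3 0 [ 0.59353046  0.53532228  1.68260991  0.          0.92366046 -1.03486173]
183.3 184 [ 5.93530458e-01  5.35322279e-01  1.68260991e+00 -4.44089210e-16
  9.23660462e-01  2.03691775e+00]
183.3 188.9 [ 5.93530458e-01  5.35322279e-01  1.68260991e+00 -4.44089210e-16
  9.23660462e-01  1.95139662e+00]
183.3 -171.1 [ 5.93530458e-01  5.35322279e-01  1.68260991e+00 -4.44089210e-16
  9.23660462e-01  1.95139662e+00]
273.3 0 [ 0.59353046  0.53532228  1.68260991  0.          0.92366046 -2.60565806]
273.3 184 [ 5.93530458e-01  5.35322279e-01  1.68260991e+00 -4.44089210e-16
  9.23660462e-01  4.66121423e-01]
273.3 188.9 [ 5.93530458e-01  5.35322279e-01  1.68260991e+00 -4.44089210e-16
  9.23660462e-01  3.80600290e-01]
273.3 -171.1 [ 5.93530458e-01  5.35322279e-01  1.68260991e+00 -4.44089210e-16
  9.23660462e-01  3.80600290e-01]
```

View pics/v1.png

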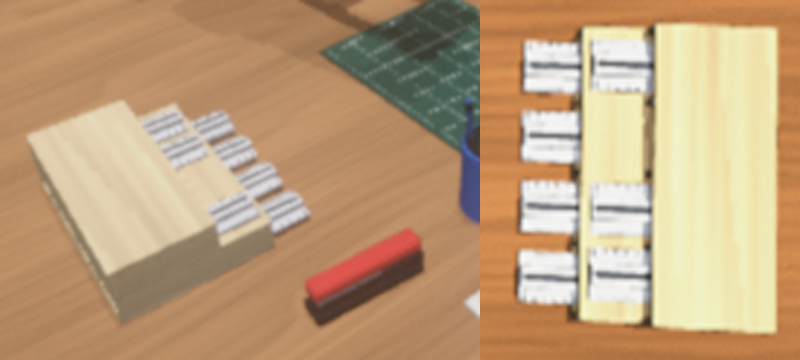

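All five rulers are home. The top view shows four in the lower tier and up0, up1 and up3 filled, and the mat is empty. Now the sign: pinch it on its axis and turn it clockwise about 171° with joint 6.

Run:
```python
from h import *
xy=[.5135,.383]; q=down(np.radians(273.3))
move_gripper(.45,squeeze=50); move_ptp([*xy,.19],q); print(get_joint_positions()[5])
move_l([*xy,.15],.1); move_l([*xy,.116],.05); move_gripper(0,squeeze=50); print("w",get_gripper_width(),get_grasp_force(),get_wrist_force())
assert get_gripper_width()>.05
j0=np.array(get_joint_positions()); d=np.radians(171.1)
for k in np.linspace(0,1,7)[1:]:
    j=j0.copy(); j[5]+=d*k; movej(j); print(round(get_joint_positions()[5],3),round(get_gripper_width(),3),np.round(get_wrist_force(),1),np.round(get_torque(),2))
print(get_t())
move_gripper(.45); move_l([*xy,.19],.1); move_ptp([.5,-.05,.25],down(.5+np.pi/2)); 
c=read_camera("top"); u=c["img"]; np.savez("top2.npz",**c)
a=cv2.resize(u[200:260,95:175],(400,300),interpolation=cv2.INTER_CUBIC); s=read_camera("scene")["img"]
b=cv2.resize(s[110:200,270:390],(400,300),interpolation=cv2.INTER_CUBIC); cv2.imwrite("pics/s1.png",np.hstack([a,b])[:,:,::-1])
```

```text
-2.605285725013776
w 0.09768210364454637 50.84091782569885 [-2.81091123 -0.93200902  5.93259663]
-2.108 0.096 [-6.2  2.9  2.8] [ 0.37  1.   -0.02]
-1.61 0.103 [-10.1   6.8   4.5] [ 1.05  1.69 -0.02]
-1.112 0.103 [-13.   11.9   3. ] [ 2.02  2.18 -0.02]
-0.615 0.1 [-14.   17.7   0.8] [3.1  2.19 0.  ]
-0.117 0.102 [-12.2  22.5  -4. ] [ 3.74  1.84 -0.1 ]
0.381 0.103 [-5.7 25.4 -7. ] [ 4.12  1.12 -0.07]
89.0417
```

View pics/s1.png

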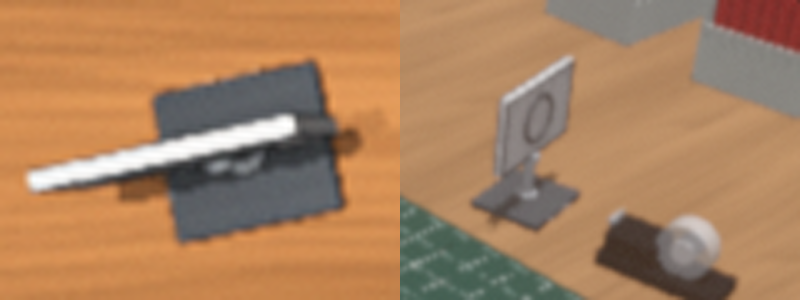

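The ring face now looks to the customers' side. The panel edge, from (27,178) to (293,114), is parallel to the base edges to within about 1°. The robot is clear, so I'm handing the job in.

```bash
python3 -c "
from cell import *
print(get_t(),get_wrist_force()); print(finish_job())"
```

```text
92.025 [-0.48481672  0.06968049  0.36182139]
the job is handed in; nothing more can be done
None
```

All five loose rulers are home in free slots (low1, low2, low3, up0 and up1), then the sign was turned so its ring face looks to the customers' side, and the job was handed in at 92 s of the 210 s allowed.

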